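Free the stuck locating block from its die holder

ROBOT

A 6-joint arm with a two-finger parallel gripper is mounted at the origin on the work surface. World frame = base frame: x ahead of the robot, y to its left, z up, the work surface at z = 0. Lengths are in mm, angles in rad, forces in N, time in s.
With the tool pointing down it reaches from about 275 to 750 mm from the base axis. Payload 10.2 kg.
Tool frame: the origin (TCP) lies on the centre line of the jaws, within the pads' length; the fingertips stand r.tip_reach ahead of it and the grasp point (between the pads) lies 6 mm ahead of it (r.tip_reach is the distance from the TCP to the fingertips, in mm); z points along the fingers, y is the direction in which the jaws open and shut (so a half turn about z gives the same grasp; the last joint's range is limited). The gripper opens to 88 mm and grips with 3 to 60 N. Pads are 18 mm wide; open, the fingers measure 123 mm over their backs; the gripper's body (75 mm by 187 mm) begins 45 mm behind the grasp point.
Start: joints at [1.039, 0.313, 1.498, -0, 1.331, -0.223], TCP at [159.569, 500.169, 263.72] pointing down, gripper open.
Joint ranges: [-2.94, 2.94], [-0.97, 2.17], [0.19, 2.56], [-1.23, 4.37], [0.02, 3.11], [-2.88, 2.88]. Speed limits (rad/s): [2.39, 2.39, 3.01, 3.14, 3.14, 3.14].

INTERFACE

Orientations are given as a unit quaternion [x, y, z, w].
In Python, from station import r, cams gives the robot as it stands.
- The arm moves only by the tool step_arm, never from a script. Its argument "motion" is one flat list of numbers, 7 for each row, row after row: the turn, a rotation vector about the tool's x, y, z in degrees, then the shift along the tool's x, y, z in mm, then the closure in counts, from 0 (fully open) to 255 (shut). A call has 1 to 8 rows; each row is the pose to reach, as a shift and turn from the pose commanded when the call began, along the tool's axes at that moment; what a row does not reach only later rows make up. A row lasts 1/8 s, in which the tool goes at most 62.5 mm and 10.7 degrees, less where a joint would pass 70% of its speed; a pose out of reach is approached as far as the arm can. A call with a gripper value outside its range is refused whole. The fingers move at their own pace and stop on an object; the grip force is fixed at half the most. Time passes only in rows, so rows that repeat a pose let the fingers close. It gives the time, the measured TCP pose, the force and the opening at its end, in the units of the state.
- r.get_state(): the state, without advancing time (a new reading comes with each control period).
- cams.camera(name): name is "scene" or "top" or "wrist"; returns (picture, depth): 480x640x3 uint8, red, green, blue; 480x640 float32, mm along the optical axis (not along the pixel's ray), 0 where there is no reading.
- cams.calibration(name): a dict with "camera_matrix" (3x3 intrinsics, pixels), "R" (3x3) and "t" (3): a world point X has camera coordinates R X + t. Camera axes: x right, y down, z forward; pixel columns grow to the right and rows downward; lengths in mm; the calibration is good to about 2 mm. The wrist camera is an equidistant fisheye: a pixel r from the principal point sees the ray r / f radians off the axis. A picture is of the moment at which its call begins: read the wrist's pose just before it. calibration takes no time and is no camera call; for the wrist camera it gives the pose at the moment of the call.
- r.job_done(): hands the job in, once; it reports no verdict.
The state is a dict: "time": time; "joint_positions": joint angles; "qvel": joint speeds; "tau": joint torques, N m; "position": TCP position; "orientation": TCP orientation; "contact_force": force on the tool from outside, world axes, zero at the start; "moment": the same for the moment, N m; "gripper_width": finger opening in mm.
Only numpy, scipy, OpenCV 4.12 (cv2) and the standard library are available. Lean on these libraries where they do the work, as an engineer would, in place of code of your own. Each camera call takes 0.05 s, during which the arm holds its last target.

TASK

Take the loose dust lid off the locating-block holder by its tab and lay it flat, tab up, on the bare bench beside the holder. The block inside sits so tight that a straight pull would lift the whole holder: rock it from side to side and work it up out of its pocket, with the holder staying flat on the bench where it stands and the other things left alone. Finish still holding the block steady and upright over its pocket, clear of the holder by about a finger's width.

Things in the scene. Friction and masses are not known exactly. Their poses are not given: they have to be found in the camera images.
- holder: Aluminium holder, loose on the bench, 1.4 kg, foot 140 x 140 mm; origin at the centre of its underside, z up. A solid base 30 mm high carries an open square tub with 4 mm steel walls, 118 x 118 mm inside, rim 74 mm above the bench. The pocket is in the middle of the base. Keep it flat on the bench, within 30 mm of its start. On the robot's right of it (world -y) 300 mm of bench are empty.
- pocket (a point): Centre of the pocket's floor, 14 mm above the bench; axes as the holder's. The pocket is 16 mm deep and 34 mm along x. Four sprung brass pads, 10 mm either side of the centre along x, press along y on the block's tongue: straight up takes about 24 N, more than the holder weighs. Tilting about y to and fro, some 0.15 rad each way, rising 1 to 2 mm per swing, frees it.
- block_mid (a point): Centre (27 mm above the foot) of the steel locating block, 54 mm tall, 0.12 to 0.26 kg, standing in the pocket under the lid; axes as the holder's. The lower 22 mm is the tongue, 26 mm along x, 18 along y, its lowest 16 mm in the pocket; the upper 32 mm is the head to grip, 24 x 24 mm. At the start its top is 68 mm above the bench. It is free once its foot is above the base's top.
- lid: Loose flat sheet-metal lid, 132 x 132 x 4 mm, 0.15 kg, resting on the tub's rim (74 mm above the bench); a lip under it, 6 mm deep, drops inside the rim with 2 mm of play. Origin at the centre of the plate's underside, z up, axes as the holder's; the tab stands at its -x edge. Lying on the bench its origin is 6 mm up.
- lid_tab (a point): Centre of the lid's upright tab: a plate 8 mm thick along x, 36 mm wide along y, 28 mm high above the lid's top face, 54 mm from the lid's centre towards -x and 18 mm above the lid's underside. Lift here to tip the lid up about its opposite edge.
- block: The same locating block; this origin is at the centre of its foot.
- tin_mid (a point): Bystander: centre of an open steel tin, 84 mm across, 100 mm high. Leave alone.
- oil_can_mid (a point): Bystander: centre of a small brass oil can, 64 mm across, 120 mm high. Leave alone.
- timber_mid (a point): Bystander: centre of a timber offcut, 110 x 50 x 40 mm. Leave alone.
- wrench: Bystander: steel wrench, 170 mm long, lying beyond the work. Leave alone.
Not all that is in view belongs to the job. Of the things that look like the holder, take the one that is farthest from the robot's base at the start.

How it is judged:
By the outcome, as a careful person would: the job done as asked, in the order asked, and still so for the second after the job is handed in, while the arm keeps its last pose, push and grip.
It also fails if it takes over 59 s, if anything falls off the work surface, if the arm or the gripper's body presses on something with over 40 N, if the wrist force passes 120 N, or if a joint passes its speed limit or range.

## Working session

There is one attempt and no reset: what is moved stays moved. The work goes in short steps, Python scripts to look and compute and a tool call to move; the robot and the scene stay as the last step left them, time stands still between calls to the robot, and variables do not carry over. Pictures are saved under pics/ and viewed, and the job is handed in when it is done.

Besides the shell and the picture viewer there is one more tool, called after ">>>" as name(argument=value, ...), one argument or row to a line, values as JSON. step_arm: Moves the arm, as the interface text tells. Its arguments: {"type":"object","properties":{"motion":{"type":"array"}},"required":["motion"]}

```bash
mkdir -p pics; ls; python3 - <<'E'
from station import r,cams
import cv2,numpy as np
s=r.get_state();print(s,r.tip_reach)
for n in ["scene","top"]:
    p,d=cams.camera(n);cv2.imwrite(f"pics/{n}0.png",p[:,:,::-1]);np.savez(f"pics/{n}0.npz",p=p,d=d)
    c=cams.calibration(n);print(n,c)
E
```

```text
pics
{'time': 0.0, 'joint_positions': array([ 1.03860221e+00,  3.13434644e-01,  1.49841818e+00,  1.45989215e-05,
        1.33102661e+00, -2.23441102e-01]), 'qvel': array([-6.11242736e-05,  1.58831887e-03,  7.08371804e-04, -1.27843724e-03,
        3.32693850e-04,  5.07107931e-05]), 'tau': array([ 2.54750790e-03, -4.02214837e+01, -2.52267730e+01,  6.95041800e-02,
        3.52934247e-02, -7.52785013e-05]), 'position': array([159.44912025, 499.97475022, 263.17602921]), 'orientation': array([ 1.53765735e-01,  9.88107122e-01, -5.95400911e-04, -2.43932794e-04]), 'contact_force': array([-0.19345861,  0.10949086, -0.28066389]), 'moment': array([-0.03298498, -0.04120248, -0.0084827 ]), 'gripper_width': 88.27656611356102} 25.0
scene {'camera_matrix': array([[462.32834409,   0.        , 321.25863389],
       [  0.        , 462.32834409, 241.11856686],
       [  0.        ,   0.        ,   1.        ]]), 'R': array([[ 0.44067883,  0.89761031, -0.00989428],
       [ 0.50900286, -0.25894191, -0.82089292],
       [-0.73940399,  0.35671391, -0.57099643]]), 't': array([-386.23361271, -164.71512181, 1323.87417363])}
top {'camera_matrix': array([[598.17635186,   0.        , 319.79243766],
       [  0.        , 598.17635186, 241.11874223],
       [  0.        ,   0.        ,   1.        ]]), 'R': array([[-0.07809309, -0.99693251, -0.00520013],
       [-0.97354863,  0.0773827 , -0.2149767 ],
       [ 0.21471966, -0.01172562, -0.97660533]]), 't': array([ 212.70429939,  534.62348351, 1232.92462653])}
```

View pics/scene0.png

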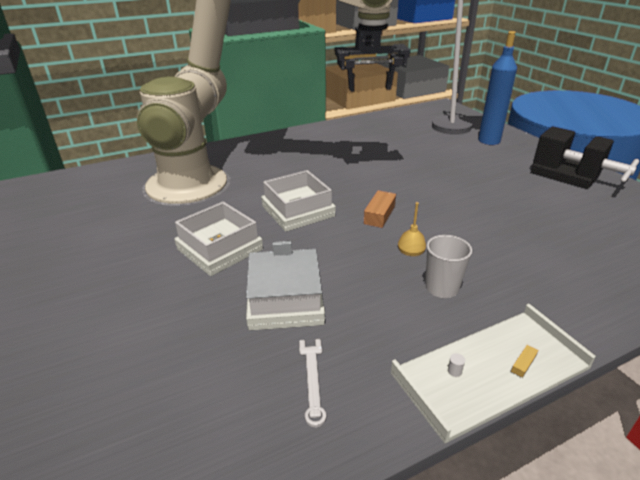

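View pics/top0.png

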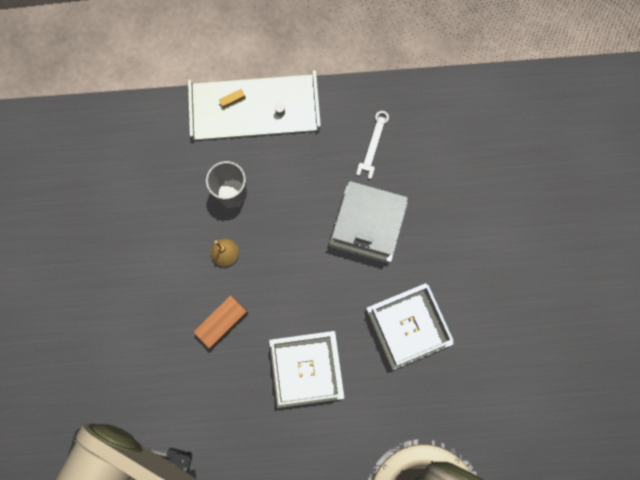

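The holder candidates are: the lidded box at top (369,225) / scene (284,285), an open tub at top (410,326) / scene (218,237), and an open tub at top (306,370) / scene (298,198). The robot base is at about top (425,460). The lidded one is farthest and is the only one with a lid, so I'm choosing it. Next I'll take a close crop and measure it.

```bash
cat > h.py <<'E'
import numpy as np,cv2
from scipy.spatial.transform import Rotation as Ro
def world(d,c):
    K,R,t=c["camera_matrix"],c["R"],c["t"]
    v,u=np.mgrid[:480,:640]
    X=np.stack([(u-K[0,2])/K[0,0]*d,(v-K[1,2])/K[1,1]*d,d],-1)
    return (X-t)@R
def proj(X,c):
    Y=np.asarray(X)@c["R"].T+c["t"];K=c["camera_matrix"]
    return Y[...,:2]/Y[...,2:]*K[0,0]+[K[0,2],K[1,2]]
E
python3 - <<'E'
from h import *
from station import r,cams
for n,uv,rad in [("top",(369,225),60),("scene",(284,285),65)]:
    z=np.load(f"pics/{n}0.npz");d=z["d"];p=z["p"]
    W=world(d,cams.calibration(n))
    v,u=np.mgrid[:480,:640]
    near=(abs(u-uv[0])<rad)&(abs(v-uv[1])<rad)&(d>0)
    bench=W[near&(abs(W[...,2])<12)][:,2];print(n,"bench z",np.median(bench))
    m=near&(W[...,2]>72)&(W[...,2]<84)
    P=W[m];print(m.sum(),np.median(P[:,2]),P[:,:2].min(0),P[:,:2].max(0))
    print(cv2.minAreaRect(P[:,:2].astype(np.float32)))
    T=W[near&(W[...,2]>90)&(W[...,2]<115)];print("tab",len(T),T.mean(0) if len(T) else 0,cv2.minAreaRect(T[:,:2].astype(np.float32)) if len(T) else 0, T[:,2].max() if len(T) else 0)
    cr=p[uv[1]-70:uv[1]+70,uv[0]-80:uv[0]+80,::-1]
    cv2.imwrite(f"pics/{n}crop.png",cv2.resize(cr,None,fx=4.5,fy=4,interpolation=2))
E
```

```text
top bench z -0.04285396030879755
3498 77.83612804139582 [505.33626191 -22.49869888] [672.95463462 143.65794331]
((589.1268310546875, 59.90209197998047), (132.0250244140625, 133.35519409179688), 68.8143310546875)
tab 93 [537.58302523  79.67406616 102.51967035] ((538.6314697265625, 79.25782775878906), (35.57757568359375, 8.997995376586914), 69.98915100097656) 111.84936920930988
scene bench z -0.5929103136300581
3233 77.27142888038232 [388.90017332 -22.07957074] [676.86892224 145.53802988]
((532.0518188476562, 64.35249328613281), (164.11326599121094, 286.31707763671875), 87.44622802734375)
tab 162 [543.12217051  80.11085913  99.49495738] ((541.4057006835938, 80.71896362304688), (35.692230224609375, 10.68254280090332), 68.06507110595703) 106.87873643913188
```

View pics/topcrop.png

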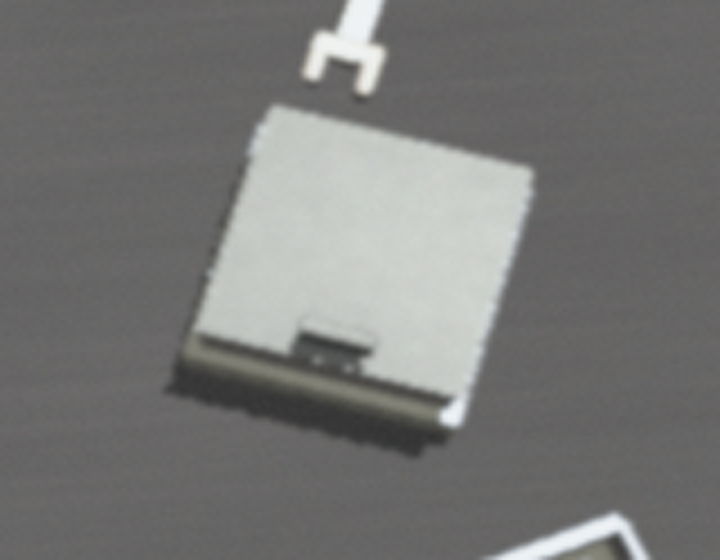

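View pics/scenecrop.png

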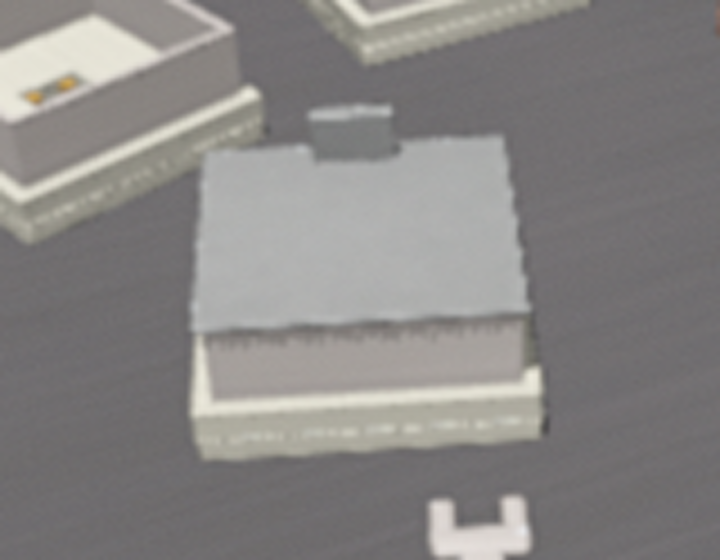

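The top crop shows the lidded box. Its tab is at crop (330,345), i.e. top ≈(362,242), on the edge toward the robot. The scene crop shows the same tab at scene (283,248). Both views agree on the holder: centre about (589,60), yaw about -21°.

```bash
cat >> h.py <<'E'
def Rt(yaw,tilt=0):  # tool y at yaw (deg) in world, z down; tilt deg about tool x
    a=np.radians(yaw);y=np.array([np.cos(a),np.sin(a),0]);z=np.array([0,0,-1.]);x=np.cross(y,z)
    return np.stack([x,y,z],1)@Ro.from_rotvec([np.radians(tilt),0,0]).as_matrix()
def rel(s,pos,R):
    A=Ro.from_quat(s["orientation"]).as_matrix()
    return np.round(np.degrees(Ro.from_matrix(A.T@R).as_rotvec()),1),np.round(A.T@(np.asarray(pos)-s["position"]),1)
def show(s):
    A=Ro.from_quat(s["orientation"]).as_matrix()
    y=A[:,1];print("t",round(s["time"],2),"p",s["position"].round(1),"yaw",np.degrees(np.arctan2(y[1],y[0])).round(1),"z",A[:,2].round(3),"y",y.round(3),"F",s["contact_force"].round(1),"M",s["moment"].round(2),"w",round(s["gripper_width"],1))
E
python3 - <<'E'
from h import *
from station import r,cams
s=r.get_state();show(s);print(rel(s,[540,80,180],Rt(-21)))
E
```

```text
t 0.1 p [159.5 500.  263.3] yaw 72.3 z [-0.001 -0.001 -1.   ] y [ 0.304  0.953 -0.001] F [-0.2  0.2  0. ] M [-0.01  0.01  0.03] w 88.3
(array([-0.1,  0. , 93.3]), array([-490.2, -284.4,   83.4]))
```

>>> step_arm(
  motion=[0,0,10,-52,-30,9,0,0,0,20,-104,-60,18,0,0,0,30,-156,-90,27,0,0,0,40,-208,-120,36,0,0,0,50,-260,-151,45,0,0,0,60,-312,-181,54,0,0,0,70,-365,-212,63,0,0,0,80,-420,-244,72,0],
)

```text
time: 1.1
position: [485.4, 139.6, 191.6]
orientation: [0.755, 0.656, -0.0, -0.0]
contact_force: [0.7, 0.7, 0.2]
gripper_width: 88.5
```

```bash
python3 - <<'E'
from h import *
from station import r,cams
s=r.get_state();show(s);print(rel(s,[540,80,180],Rt(-21)))
E
```

```text
t 1.1 p [485.4 139.6 191.6] yaw -8.0 z [-0.  0. -1.] y [ 0.99 -0.14 -0.  ] F [0.7 0.7 0.2] M [-0.06  0.04 -0.02] w 88.5
(array([-0.,  0., 13.]), array([-51.4,  62.4,  11.5]))
```

>>> step_arm(
  motion=[0,0,6.5,-26,31,6,0,0,0,13,-51.5,62.5,11.5,0,0,0,13,-51.5,62.5,11.5,0],
)

```text
time: 1.48
position: [540.2, 80.2, 179.5]
orientation: [0.824, 0.567, -0.001, -0.0]
contact_force: [-0.6, 0.7, -0.7]
gripper_width: 88.0
```

```bash
python3 - <<'E'
from h import *
from station import r,cams
s=r.get_state();show(s);print(rel(s,[540,80,106],Rt(-21)))
p,d=cams.camera("wrist");cv2.imwrite("pics/w1.png",p[:,:,::-1]);np.savez("pics/w1.npz",p=p,d=d)
c=cams.calibration("wrist");print(c)
p,d=cams.camera("top");cv2.imwrite("pics/top1.png",p[:,:,::-1])
E
```

```text
t 1.48 p [540.2  80.2 179.5] yaw -20.9 z [-0.001 -0.    -1.   ] y [ 0.934 -0.356 -0.001] F [-0.6  0.7 -0.7] M [-0.07  0.1   0.03] w 88.0
(array([-0.1,  0. ,  0.1]), array([-0.3,  0. , 73.5]))
{'camera_matrix': array([[371.64829954,   0.        , 325.73011575],
       [  0.        , 371.64829954, 236.17299573],
       [  0.        ,   0.        ,   1.        ]]), 'R': array([[ 0.93540697, -0.3535706 , -0.00127834],
       [-0.33971865, -0.89975064,  0.27393434],
       [-0.09800532, -0.25580581, -0.96174755]]), 't': array([-475.69038173,  241.42606569,  383.05505781])}
```

View pics/w1.png

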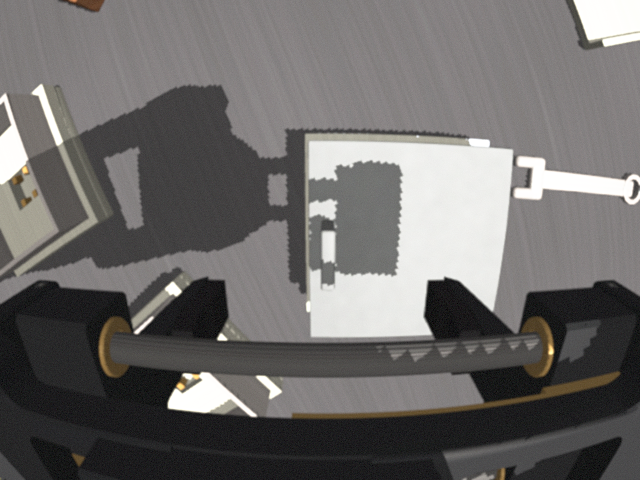

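The wrist view shows the tab at (328,258), between the fingers, and the lid edge at u≈307. I'll cast those pixels to the known heights.

```bash
cat >> h.py <<'E'
def fray(uv,c,z):
    K=c["camera_matrix"];e=(np.array(uv,float)-[K[0,2],K[1,2]])/K[0,0]
    th=np.linalg.norm(e);v=np.r_[e/max(th,1e-9)*np.sin(th),np.cos(th)]
    R,t=c["R"],c["t"];o=-R.T@t;w=R.T@v
    return o+w*(z-o[2])/w[2]
E
python3 - <<'E'
from h import *
from station import r,cams
c=cams.calibration("wrist")
for n,uv,z in [("tab tl",(321,232),106),("tab tr",(334,232),106),("tab bl",(322,290),106),("tab br",(334,290),106),
 ("lid -x+y",(307,141),78),("lid +x+y",(512,150),78),("-x-y",(312,337),78),("+x",(500,300),78)]:
    print(n,fray(uv,c,z).round(1))
p=cv2.imread("pics/w1.png");cv2.imwrite("pics/w1c.png",cv2.resize(p[200:320,270:390],None,fx=5,fy=5,interpolation=2))
E
```

```text
tab tl [542.6  98.8 106. ]
tab tr [549.2  96.3 106. ]
tab bl [530.8  66.2 106. ]
tab br [537.3  63.8 106. ]
lid -x+y [551.7 147.4  78. ]
lid +x+y [675.4 100.1  78. ]
-x-y [506.6  23.1  78. ]
+x [642.3  -1.   78. ]
```

View pics/w1c.png

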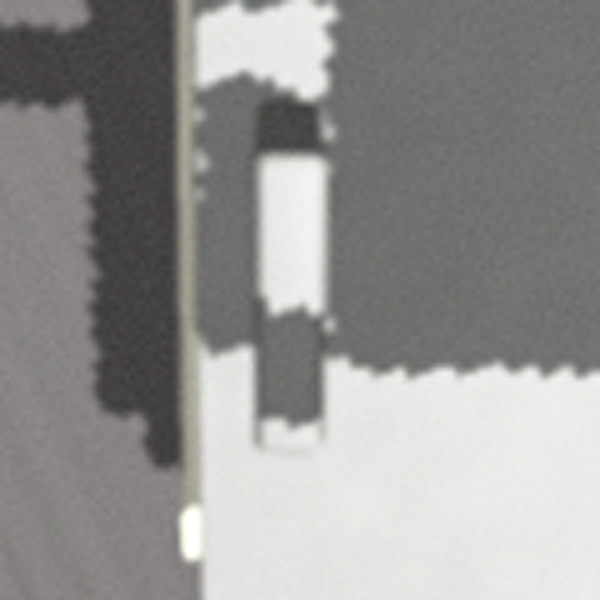

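>>> step_arm(
  motion=[0,0,0,-0.5,0,30,0,0,0,0,-1,0,55,0,0,0,0,-1,0,66,0,0,0,0,-1,0,73,0,0,0,0,-1,0,73,255,0,0,0,-1,0,73,255,0,0,0,-1,0,73,255,0,0,0,-1,0,73,255],
)

```text
time: 2.58
position: [539.2, 81.0, 107.7]
orientation: [0.823, 0.569, 0.0, 0.0]
contact_force: [0.2, -0.8, 0.6]
gripper_width: 50.5
```

```bash
python3 - <<'E'
from h import *
from station import r,cams
s=r.get_state();show(s)
E
```

```text
t 2.58 p [539.2  81.  107.7] yaw -20.7 z [ 0. -0. -1.] y [ 0.935 -0.353  0.   ] F [ 0.2 -0.8  0.6] M [-0.02  0.1  -0.02] w 50.5
```

>>> step_arm(
  motion=[0,0,0,0,0,0,255,0,0,0,0,0,0,255,0,0,0,0,0,0,255,0,0,0,0,0,0,255,0,0,0,0,0,0,255,0,0,0,0,0,0,255,0,0,0,0,0,0,255],
)

```text
time: 3.45
position: [539.1, 81.0, 107.5]
orientation: [0.823, 0.569, 0.0, 0.0]
contact_force: [0.1, -0.3, -0.1]
gripper_width: 7.6
```

```bash
python3 - <<'E'
from h import *
from station import r,cams
s=r.get_state();show(s)
E
```

```text
t 3.45 p [539.1  81.  107.5] yaw -20.7 z [ 0. -0. -1.] y [ 0.935 -0.353  0.   ] F [ 0.1 -0.3 -0.1] M [-0.16  0.   -0.08] w 7.6
```

>>> step_arm(
  motion=[0,0,0,0,0,-2,255,0,0,0,0,0,-5,255,0,0,0,0,0,-9,255,0,0,0,0,0,-15,255,0,0,0,0,0,-25,255,0,0,0,0,0,-35,255,0,0,0,0,0,-35,255],
)

```text
time: 4.32
position: [539.5, 81.0, 143.5]
orientation: [0.823, 0.569, 0.001, 0.001]
contact_force: [0.3, -1.1, -1.3]
gripper_width: 7.6
```

```bash
python3 - <<'E'
from h import *
from station import r,cams
s=r.get_state();show(s)
p,d=cams.camera("scene");np.savez("pics/scene2.npz",p=p,d=d);cv2.imwrite("pics/scene2.png",cv2.resize(p[150:400,180:400,::-1],None,fx=2.4,fy=2.4))
E
```

```text
t 4.33 p [539.5  81.  143.5] yaw -20.7 z [ 0.002 -0.    -1.   ] y [ 0.936 -0.353  0.002] F [ 0.3 -1.1 -1.3] M [-0.05  0.16  0.03] w 7.6
```

View pics/scene2.png

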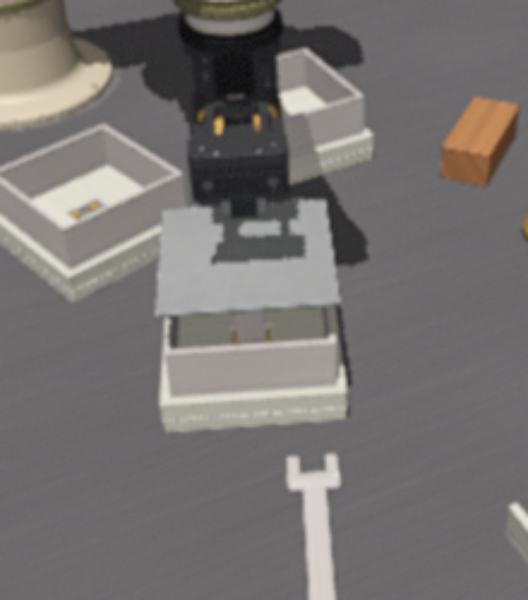

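```bash
python3 - <<'E'
from h import *
from station import r,cams
z=np.load("pics/scene2.npz");W=world(z["d"],cams.calibration("scene"))
s=r.get_state()
v,u=np.mgrid[:480,:640]
m=(u>252)&(u<312)&(v>258)&(v<275)
P=W[m];P=P[(P[:,2]>95)&(P[:,2]<130)];A=np.c_[P,np.ones(len(P))]
k=np.linalg.lstsq(np.c_[P[:,:2],np.ones(len(P))],P[:,2],rcond=None)[0]
print(len(P),"slope along lid x",k[:2]@[.935,-.355],"along y",k[:2]@[.355,.935],P[:,2].min(),P[:,2].max())
z=np.load("pics/top0.npz");W=world(z["d"],cams.calibration("top"))
m=(abs(u-410)<48)&(abs(v-326)<48)&(W[...,2]>20)
P=W[m];print("holder2",P[:,:2].min(0),P[:,:2].max(0))
print(rel(s,[527,-130,160],Rt(-21)))
E
```

```text
940 slope along lid x 0.004871695895067953 along y 0.0013651539993152137 110.34807059506186 116.17232843287547
holder2 [268.61555756 -93.27255589] [443.4609348 185.1380227]
(array([ 0. , -0. ,  0.3]), array([-201.7,   63.2,  -17.1]))
```

>>> step_arm(
  motion=[0,0,0,0,0,-10,255,0,0,0,-15,5,-17,255,0,0,0,-45,14,-17,255,0,0,0,-85,27,-17,255,0,0,0,-125,39,-17,255,0,0,0,-160,50,-17,255,0,0,0,-190,59,-17,255,0,0,0,-202,63,-17,255],
)

```text
time: 5.38
position: [526.2, -132.3, 159.8]
orientation: [0.823, 0.568, -0.0, 0.0]
contact_force: [-0.3, 0.8, -1.3]
gripper_width: 7.8
```

```bash
python3 - <<'E'
from h import *
from station import r,cams
s=r.get_state();show(s);print(rel(s,[527,-130,39.5],Rt(-21)))
E
```

```text
t 5.38 p [ 526.2 -132.3  159.8] yaw -20.8 z [ 0. -0. -1.] y [ 0.935 -0.355  0.   ] F [-0.3  0.8 -1.3] M [-0.    0.12 -0.01] w 7.8
(array([0. , 0. , 0.2]), array([ 2.400e+00, -1.000e-01,  1.203e+02]))
```

>>> step_arm(
  motion=[0,0,0,0,0,20,255,0,0,0,0,0,50,255,0,0,0,0,0,80,255,0,0,0,0,0,100,255,0,0,0,0,0,111,255,0,0,0,0,0,116,255,0,0,0,0,0,119,255,0,0,0,0,0,119,255],
)

```text
time: 6.38
position: [526.8, -130.3, 40.8]
orientation: [0.823, 0.569, 0.0, 0.0]
contact_force: [1.0, -0.1, -1.2]
gripper_width: 7.9
```

```bash
python3 - <<'E'
from h import *
from station import r,cams
s=r.get_state();show(s)
E
```

```text
t 6.38 p [ 526.8 -130.3   40.8] yaw -20.7 z [ 0.001 -0.    -1.   ] y [ 0.936 -0.353  0.001] F [ 1.  -0.1 -1.2] M [-0.01  0.16 -0.02] w 7.9
```

>>> step_arm(
  motion=[0,0,0,0,0,1,255,0,0,0,0,0,1.8,255,0,0,0,0,0,1.8,255,0,0,0,0,0,1.8,130,0,0,0,0,0,1.8,130,0,0,0,0,0,1.8,130,0,0,0,0,0,1.8,130,0,0,0,0,0,1.8,130],
)

```text
time: 7.38
position: [526.6, -130.2, 38.6]
orientation: [0.823, 0.569, -0.0, -0.0]
contact_force: [-0.1, 0.3, 0.1]
gripper_width: 43.3
```

>>> step_arm(
  motion=[0,0,0,0,0,-15,130,0,0,0,0,0,-45,130,0,0,0,0,0,-85,130,0,0,0,0,0,-120,130,0,0,0,20,0,-145,130,0,0,0,60,0,-150,130,0,0,0,90,0,-150,130,0,0,0,110,0,-150,130],
)

```text
time: 8.38
position: [565.8, -26.1, 189.6]
orientation: [0.822, 0.569, 0.0, 0.0]
contact_force: [0.1, -0.7, -0.1]
gripper_width: 43.2
```

```bash
python3 - <<'E'
from h import *
from station import r,cams
s=r.get_state();show(s)
for n in ["scene","top"]:
    p,d=cams.camera(n);cv2.imwrite(f"pics/{n}3.png",p[:,:,::-1]);np.savez(f"pics/{n}3.npz",p=p,d=d)
E
```

```text
t 8.38 p [565.8 -26.1 189.6] yaw -20.6 z [ 0.001 -0.    -1.   ] y [ 0.936 -0.353  0.001] F [ 0.1 -0.7 -0.1] M [-0.09  0.08 -0.  ] w 43.2
```

View pics/scene3.png

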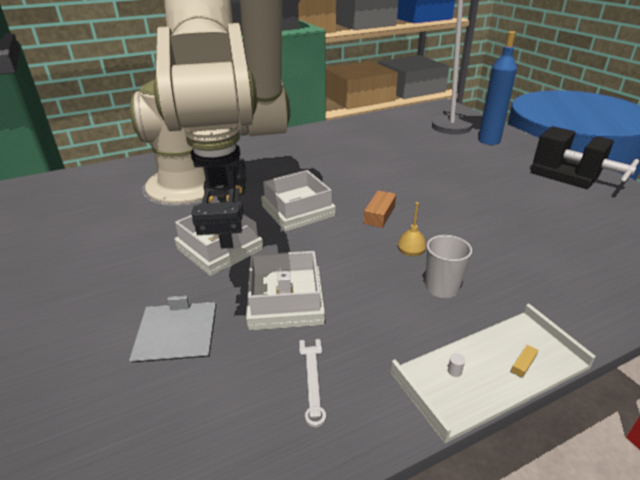

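View pics/top3.png

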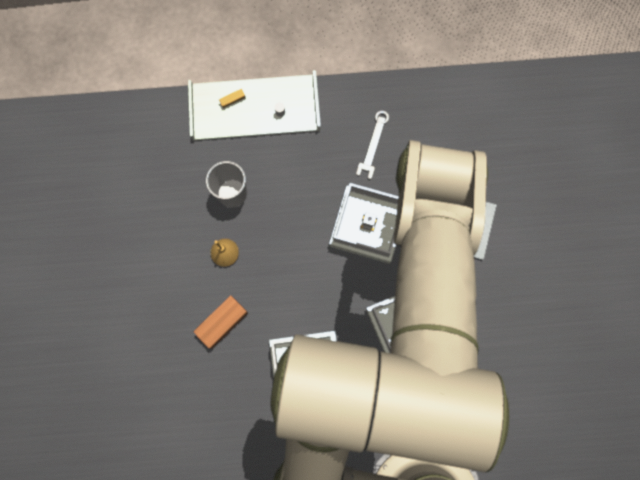

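The lid lies flat on the bench, tab up, at scene (175,330). The block stands in the tub at scene (285,278) and top (369,219).

```bash
python3 - <<'E'
from h import *
from station import r,cams
s=r.get_state()
v,u=np.mgrid[:480,:640]
for n,uv in [("top",(369,219)),("scene",(285,280))]:
    z=np.load(f"pics/{n}3.npz");W=world(z["d"],cams.calibration(n))
    m=(abs(u-uv[0])<12)&(abs(v-uv[1])<12)&(W[...,2]>60)&(W[...,2]<74)
    P=W[m];print(n,m.sum(),P.mean(0),cv2.minAreaRect(P[:,:2].astype(np.float32)))
    cr=z["p"][uv[1]-45:uv[1]+45,uv[0]-50:uv[0]+50,::-1]
    cv2.imwrite(f"pics/c3{n}.png",cv2.resize(cr,None,fx=6,fy=6,interpolation=2))
    m=(abs(u-uv[0])<60)&(abs(v-uv[1])<60)&(W[...,2]>70)&(W[...,2]<80);P=W[m]
    print("rim",cv2.minAreaRect(P[:,:2].astype(np.float32)))
p=np.load("pics/scene3.npz");W=world(p["d"],cams.calibration("scene"))
m=(u>145)&(u<205)&(v>312)&(v<350);print("lid z",np.percentile(W[m][:,2],[5,50,95]))
print(rel(s,[590,61,160],Rt(-21)))
E
```

```text
top 127 [587.74067602  60.55151844  67.88864272] ((588.4208374023438, 60.19979476928711), (23.750286102294922, 25.521570205688477), 68.86740112304688)
rim ((588.8221435546875, 60.3248291015625), (125.81596374511719, 127.39495086669922), 69.21721649169922)
scene 132 [593.48666634  60.82544941  66.20316723] ((590.95068359375, 62.52521514892578), (22.623552322387695, 27.70335578918457), 67.80809783935547)
rim ((527.267333984375, 72.21244812011719), (147.35630798339844, 280.98291015625), 80.79023742675781)
lid z [ 7.52846687  9.23884455 11.08181231]
(array([ 0. , -0. ,  0.4]), array([90. , -7.9, 29.1]))
```

View pics/c3top.png

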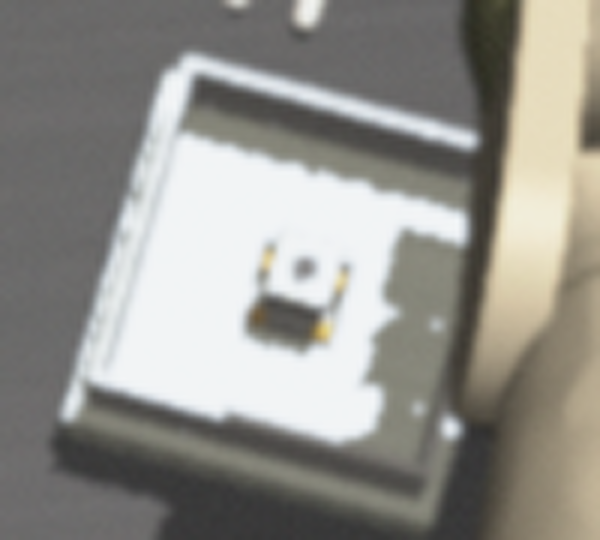

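View pics/c3scene.png

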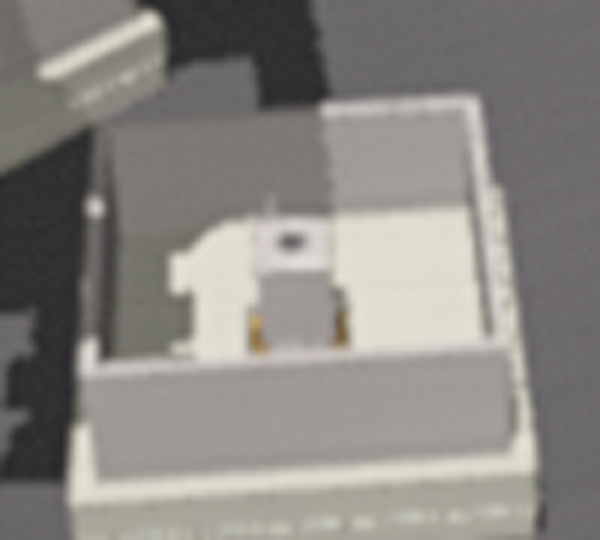

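>>> step_arm(
  motion=[0,0,0.2,30,-3,10,130,0,0,0.4,65,-6,20,130,0,0,0.4,90,-8,29,130,0,0,0.4,90,-8,29,130],
)

```text
time: 8.98
position: [589.6, 59.9, 159.1]
orientation: [0.824, 0.566, -0.001, -0.0]
contact_force: [0.4, -0.7, -0.7]
gripper_width: 43.2
```

```bash
python3 - <<'E'
from h import *
from station import r,cams
s=r.get_state();show(s);print(rel(s,[589,61,60],Rt(-21)))
p,d=cams.camera("wrist");cv2.imwrite("pics/w4.png",p[:,:,::-1])
E
```

```text
t 8.97 p [589.6  59.9 159.1] yaw -21.0 z [-0.001 -0.    -1.   ] y [ 0.933 -0.359 -0.001] F [ 0.4 -0.7 -0.7] M [-0.03  0.13  0.01] w 43.2
(array([-0.1,  0. , -0. ]), array([ 0.9, -0.8, 99.1]))
```

View pics/w4.png

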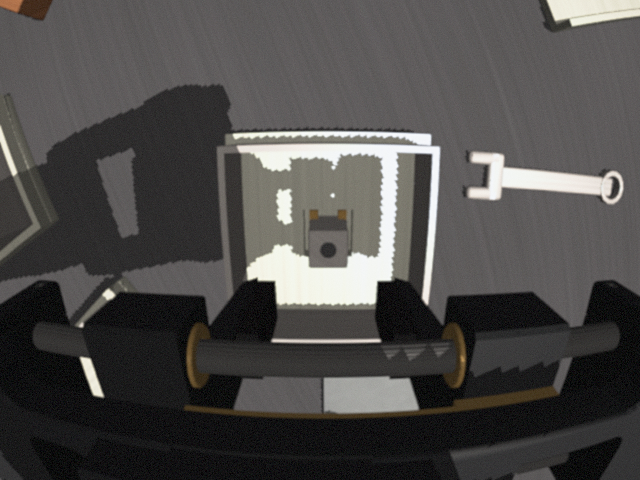

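```bash
python3 - <<'E'
from h import *
from station import r,cams
c=cams.calibration("wrist");s=r.get_state()
print(fray((328.5,250),c,68));print(rel(s,[*fray((328.5,250),c,68)[:2],60],Rt(-21)))
a,b=fray((222,147),c,74),fray((438,147),c,74);print(a,b,np.degrees(np.arctan2(b[1]-a[1],b[0]-a[0])))
E
```

```text
[591.65510167  59.01501674  68.        ]
(array([-0. ,  0. , -0.1]), array([ 0.8,  1.9, 99.6]))
[557.79885775 139.57424767  74.        ] [672.539314    95.64748058  74.        ] -20.948640484961732
```

>>> step_arm(
  motion=[0,0,0,0.8,0.7,25,130,0,0,0,0.8,0.7,55,130,0,0,0,0.8,0.7,80,130,0,0,0,0.8,0.7,94,130,0,0,0,0.8,0.7,99,130,0,0,0,0.8,0.7,99,130,0,0,0,0.8,0.7,99,170,0,0,0,0.8,0.7,99,170],
)

```text
time: 10.02
position: [591.0, 60.2, 61.3]
orientation: [0.825, 0.566, 0.0, 0.0]
contact_force: [-0.3, 0.2, 0.6]
gripper_width: 29.4
```

>>> step_arm(
  motion=[0,0,0,0,0,0,190,0,0,0,0,0,0,255,0,0,0,0,0,0,255,0,0,0,0,0,0,255],
)

```text
time: 10.52
position: [590.9, 60.3, 61.1]
orientation: [0.825, 0.566, 0.0, 0.0]
contact_force: [-0.7, -0.3, 4.3]
gripper_width: 23.6
```

```bash
python3 - <<'E'
from h import *
from station import r,cams
s=r.get_state();show(s)
E
```

```text
t 10.53 p [590.9  60.3  61.1] yaw -21.1 z [ 0.001 -0.    -1.   ] y [ 0.933 -0.36   0.001] F [-0.7 -0.3  4.3] M [ 0.01  0.3  -0.03] w 23.6
```

>>> step_arm(
  motion=[2.9,0,0,0,2,-0.5,255,5.8,0,0,0,3.9,-0.8,255,8.6,0,0,0,5.8,-1.1,255],
)

```text
time: 10.9
position: [597.0, 58.0, 62.2]
orientation: [0.822, 0.564, -0.042, -0.062]
contact_force: [2.2, -0.8, 0.9]
gripper_width: 23.8
```

```bash
python3 - <<'E'
from h import *
from station import r,cams
s=r.get_state();show(s)
p,d=cams.camera("scene");cv2.imwrite("pics/s5.png",cv2.resize(p[220:340,210:360,::-1],None,fx=5,fy=5,interpolation=2))
E
```

```text
t 10.9 p [597.   58.   62.2] yaw -21.1 z [-0.138  0.054 -0.989] y [ 0.923 -0.356 -0.149] F [ 2.2 -0.8  0.9] M [-0.35 -0.73 -0.01] w 23.8
```

View pics/s5.png

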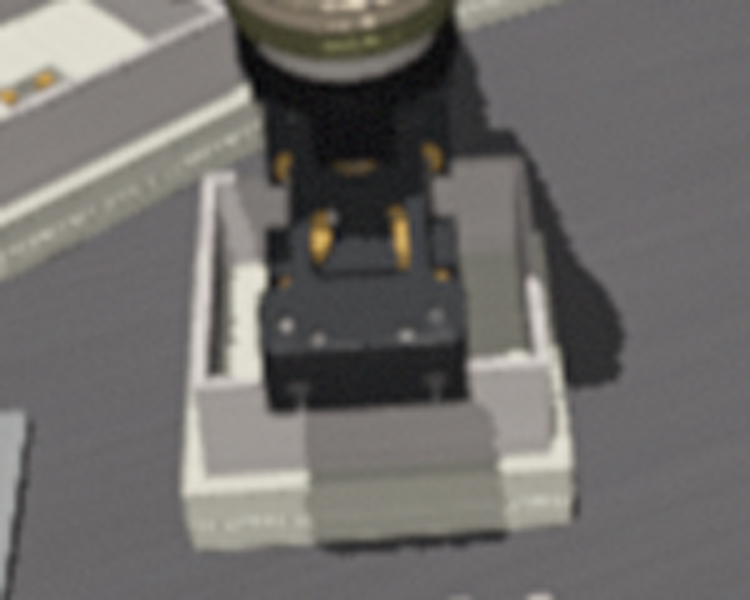

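```bash
cat > rock.py <<'E'
from h import *
import sys
def pose(th,h,R0=np.eye(3)):
    R=Ro.from_euler('x',th,degrees=True).as_matrix();p=np.array([0,0,39+h])
    return R,p-R@p+[0,0,-h]
def rows(cur,targets,n=4):
    Rc,pc=pose(*cur);out=[];a=cur
    for b in targets:
        for k in range(1,n+1):
            f=k/n;R,p=pose(a[0]+(b[0]-a[0])*f,a[1]+(b[1]-a[1])*f)
            t=np.degrees(Ro.from_matrix(Rc.T@R).as_rotvec());q=Rc.T@(p-pc)
            print([float(round(x,1)) for x in [*t,*q]])
        a=b
E
python3 - <<'E'
from rock import *
rows((8.6,1.5),[(-8.6,3.5)])
print();rows((-8.6,3.5),[(8.6,5.5),(-8.6,7.5)])
E
```

```text
[-4.3, 0.0, 0.0, 0.0, -3.1, -0.4]
[-8.6, 0.0, 0.0, 0.0, -6.2, -0.5]
[-12.9, 0.0, 0.0, 0.0, -9.4, -0.4]
[-17.2, 0.0, 0.0, 0.0, -12.6, -0.1]

[4.3, 0.0, 0.0, 0.0, 3.2, -0.4]
[8.6, 0.0, 0.0, 0.0, 6.5, -0.5]
[12.9, 0.0, 0.0, 0.0, 9.8, -0.4]
[17.2, 0.0, 0.0, 0.0, 13.2, -0.0]
[12.9, 0.0, 0.0, 0.0, 10.0, -1.4]
[8.6, 0.0, 0.0, 0.0, 6.8, -2.5]
[4.3, 0.0, 0.0, 0.0, 3.4, -3.4]
[0.0, 0.0, 0.0, 0.0, 0.0, -4.0]
```

>>> step_arm(
  motion=[-4.3,0,0,0,-3.1,-0.4,255,-8.6,0,0,0,-6.2,-0.5,255,-12.9,0,0,0,-9.4,-0.4,255,-17.2,0,0,0,-12.6,-0.1,255],
)

```text
time: 11.45
position: [584.4, 62.5, 63.1]
orientation: [0.822, 0.564, 0.043, 0.063]
contact_force: [3.8, -1.2, -9.3]
gripper_width: 23.6
```

```bash
python3 - <<'E'
from h import *
from station import r,cams
s=r.get_state();show(s)
p,d=cams.camera("scene");cv2.imwrite("pics/s6.png",cv2.resize(p[220:340,210:360,::-1],None,fx=5,fy=5,interpolation=2))
E
```

```text
t 11.45 p [584.4  62.5  63.1] yaw -21.1 z [ 0.142 -0.055 -0.988] y [ 0.922 -0.356  0.152] F [ 3.8 -1.2 -9.3] M [-0.12 -0.21  0.05] w 23.6
```

View pics/s6.png

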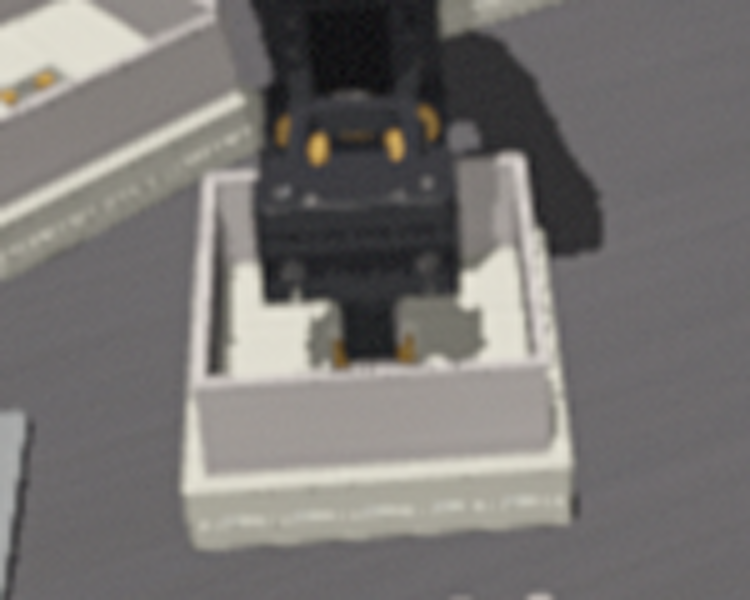

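```bash
python3 - <<'E'
from rock import *
rows((-8.6,3.5),[(8.6,4.7),(-8.6,5.9)])
E
```

```text
[4.3, 0.0, 0.0, 0.0, 3.2, -0.2]
[8.6, 0.0, 0.0, 0.0, 6.4, -0.1]
[12.9, 0.0, 0.0, 0.0, 9.7, 0.2]
[17.2, 0.0, 0.0, 0.0, 12.9, 0.8]
[12.9, 0.0, 0.0, 0.0, 9.8, -0.4]
[8.6, 0.0, 0.0, 0.0, 6.6, -1.3]
[4.3, 0.0, 0.0, 0.0, 3.3, -2.0]
[0.0, 0.0, 0.0, 0.0, 0.0, -2.4]
```

>>> step_arm(
  motion=[4.3,0,0,0,3.2,-0.2,255,8.6,0,0,0,6.4,-0.1,255,12.9,0,0,0,9.7,0.2,255,17.2,0,0,0,12.9,0.8,255],
)

```text
time: 12.0
position: [595.6, 58.3, 64.1]
orientation: [0.822, 0.564, -0.044, -0.064]
contact_force: [-1.5, 0.4, -6.1]
gripper_width: 23.8
```

```bash
python3 - <<'E'
from rock import *
from station import r,cams
s=r.get_state();show(s)
rows((8.6,4.7),[(-8.6,5.9)])
E
```

```text
t 12.0 p [595.6  58.3  64.1] yaw -21.1 z [-0.145  0.056 -0.988] y [ 0.922 -0.355 -0.156] F [-1.5  0.4 -6.1] M [-0.07  0.03 -0.  ] w 23.8
[-4.3, 0.0, 0.0, 0.0, -3.3, -0.2]
[-8.6, 0.0, 0.0, 0.0, -6.6, -0.1]
[-12.9, 0.0, 0.0, 0.0, -10.0, 0.2]
[-17.2, 0.0, 0.0, 0.0, -13.3, 0.8]
```

>>> step_arm(
  motion=[-4.3,0,0,0,-3.3,-0.2,255,-8.6,0,0,0,-6.6,-0.1,255,-12.9,0,0,0,-10,0.2,255,-17.2,0,0,0,-13.3,0.8,255],
)

```text
time: 12.5
position: [583.8, 62.7, 65.3]
orientation: [0.822, 0.564, 0.043, 0.062]
contact_force: [4.1, -0.7, -9.5]
gripper_width: 23.6
```

```bash
python3 - <<'E'
from rock import *
from station import r,cams
s=r.get_state();show(s)
rows((-8.6,5.9),[(8.6,7.2),(-8.6,8.5)])
E
```

```text
t 12.5 p [583.8  62.7  65.3] yaw -21.1 z [ 0.14  -0.054 -0.989] y [ 0.922 -0.356  0.15 ] F [ 4.1 -0.7 -9.5] M [-0.11 -0.21 -0.01] w 23.6
[4.3, 0.0, 0.0, 0.0, 3.4, -0.2]
[8.6, 0.0, 0.0, 0.0, 6.8, -0.1]
[12.9, 0.0, 0.0, 0.0, 10.2, 0.2]
[17.2, 0.0, 0.0, 0.0, 13.7, 0.8]
[12.9, 0.0, 0.0, 0.0, 10.4, -0.5]
[8.6, 0.0, 0.0, 0.0, 7.0, -1.4]
[4.3, 0.0, 0.0, 0.0, 3.5, -2.1]
[0.0, 0.0, 0.0, 0.0, 0.0, -2.6]
```

```bash
python3 - <<'E'
from rock import *
rows((-8.6,5.9),[(8.6,6.9),(-8.6,7.9)])
E
```

```text
[4.3, 0.0, 0.0, 0.0, 3.4, -0.1]
[8.6, 0.0, 0.0, 0.0, 6.8, 0.0]
[12.9, 0.0, 0.0, 0.0, 10.2, 0.4]
[17.2, 0.0, 0.0, 0.0, 13.6, 1.1]
[12.9, 0.0, 0.0, 0.0, 10.3, -0.1]
[8.6, 0.0, 0.0, 0.0, 6.9, -1.0]
[4.3, 0.0, 0.0, 0.0, 3.5, -1.6]
[0.0, 0.0, 0.0, 0.0, 0.0, -2.0]
```

>>> step_arm(
  motion=[4.3,0,0,0,3.4,-0.1,255,8.6,0,0,0,6.8,0,255,12.9,0,0,0,10.2,0.4,255,17.2,0,0,0,13.6,1.1,255,12.9,0,0,0,10.3,-0.1,255,8.6,0,0,0,6.9,-1,255,4.3,0,0,0,3.5,-1.6,255,0,0,0,0,0,-2,255],
)

```text
time: 13.5
position: [583.5, 62.8, 67.3]
orientation: [0.822, 0.564, 0.043, 0.062]
contact_force: [4.4, -1.1, -9.3]
gripper_width: 23.5
```

```bash
python3 - <<'E'
from rock import *
from station import r,cams
s=r.get_state();show(s)
p,d=cams.camera("scene");cv2.imwrite("pics/s7.png",cv2.resize(p[220:340,210:360,::-1],None,fx=5,fy=5,interpolation=2))
np.savez("pics/scene7.npz",p=p,d=d)
rows((-8.6,7.9),[(8.6,8.9),(-8.6,9.9)])
E
```

```text
t 13.5 p [583.5  62.8  67.3] yaw -21.1 z [ 0.14  -0.054 -0.989] y [ 0.922 -0.356  0.15 ] F [ 4.4 -1.1 -9.3] M [-0.15 -0.24 -0.06] w 23.5
[4.3, 0.0, 0.0, 0.0, 3.5, -0.1]
[8.6, 0.0, 0.0, 0.0, 7.1, 0.0]
[12.9, 0.0, 0.0, 0.0, 10.6, 0.5]
[17.2, 0.0, 0.0, 0.0, 14.2, 1.1]
[12.9, 0.0, 0.0, 0.0, 10.7, -0.0]
[8.6, 0.0, 0.0, 0.0, 7.2, -1.0]
[4.3, 0.0, 0.0, 0.0, 3.6, -1.6]
[0.0, 0.0, 0.0, 0.0, 0.0, -2.0]
```

View pics/s7.png

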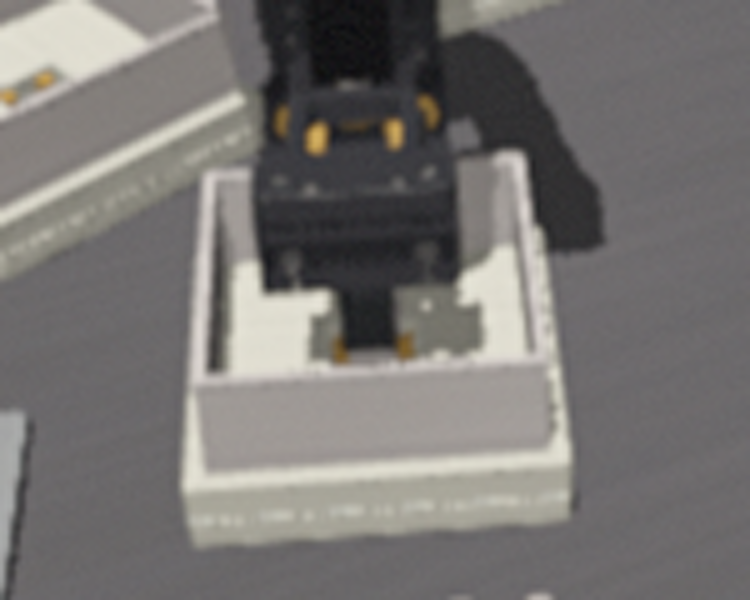

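```bash
python3 - <<'E'
import cv2,numpy as np
g={k:cv2.cvtColor(cv2.imread(f"pics/{k}.png"),cv2.COLOR_BGR2GRAY).astype(np.float32) for k in ["s5","s6","s7"]}
for a,b in [("s6","s7")]:
  for nm,sl in [("front-left",np.s_[390:580,150:300]),("front",np.s_[380:580,160:590]),("right",np.s_[400:560,480:620]),("lid",np.s_[400:600,0:60])]:
    A,B=g[a][sl],g[b][sl];w=cv2.createHanningWindow(A.shape[::-1],cv2.CV_32F)
    print(nm,np.array(cv2.phaseCorrelate(A,B,w)[0])/5)
E
```

```text
front-left [-0.00886415 -0.95407052]
front [-6.88964811  0.03613286]
right [-0.00194387  0.02611765]
lid [0.01391733 0.02451196]
```

```bash
cat > edge.py <<'E'
import cv2,numpy as np
def bottom(g,cols):
    o=[]
    for c in cols:
        col=g[500:575,c-3:c+4].mean(1);hi,lo=col[:15].max(),col[-12:].min();k=np.where(col>(hi+lo)/2)[0].max()
        t=(hi+lo)/2;o.append(500+k+(col[k]-t)/(col[k]-col[k+1]) if k<74 else -1)
    return np.array(o).round(1)
E
python3 - <<'E'
from edge import *
for k in ["scene0","scene3"]:
    p=cv2.resize(cv2.imread(f"pics/{k}.png")[220:340,210:360],None,fx=5,fy=5,interpolation=2)
    print(k,bottom(cv2.cvtColor(p,6).astype(float),[215,240,265,290,510,535,555]))
for k in ["s5","s6","s7"]:
    print(k,bottom(cv2.cvtColor(cv2.imread(f"pics/{k}.png"),6).astype(float),[215,240,265,290,510,535,555]))
E
```

```text
scene0 [548.2 548.5 543.5 543.7 527.9 522.6 522.2]
scene3 [547.9 548.5 543.5 543.7 528.  522.3 522.3]
s5 [548.  548.4 543.1 543.6 527.2 522.5 521.5]
s6 [549.2 544.8 542.5 543.6 526.6 522.1 522.5]
s7 [543.5 542.6 541.4 537.1 521.  523.3 519.5]
```

```bash
python3 - <<'E'
from rock import *
rows((-8.6,7.9),[(0,7.4)],2)
E
```

```text
[4.3, 0.0, 0.0, 0.0, 3.5, 0.4]
[8.6, 0.0, 0.0, 0.0, 6.9, 1.0]
```

>>> step_arm(
  motion=[4.3,0,0,0,3.5,0.4,255,8.6,0,0,0,6.9,1.0,255,8.6,0,0,0,6.9,1.0,255],
)

```text
time: 13.92
position: [589.9, 60.5, 67.8]
orientation: [0.825, 0.566, -0.001, -0.002]
contact_force: [-4.0, 2.2, 3.1]
gripper_width: 23.8
```

```bash
cat > chk.py <<'E'
from rock import *
from edge import bottom
from station import r,cams
import sys
s=r.get_state();show(s)
n=sys.argv[1]
p,d=cams.camera("scene");q=cv2.resize(p[220:340,210:360,::-1],None,fx=5,fy=5,interpolation=2);cv2.imwrite(f"pics/{n}.png",q);np.savez(f"pics/{n}.npz",p=p,d=d)
print(bottom(cv2.cvtColor(q,6).astype(float),[215,240,265,290,510,535,555]))
E
python3 chk.py s8
```

```text
t 13.93 p [589.9  60.5  67.8] yaw -21.1 z [-0.005  0.002 -1.   ] y [ 0.933 -0.36  -0.005] F [-4.   2.2  3.1] M [0.35 1.01 0.05] w 23.8
[542.2 544.  537.5 537.  522.7 520.5 517.5]
```

View pics/s8.png

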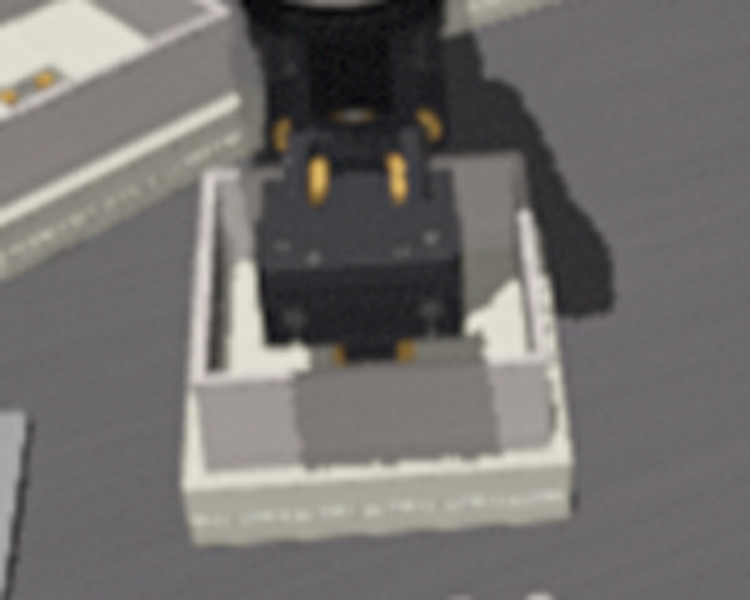

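```bash
cat >> rock.py <<'E'
def pose(th,h,c=0,R0=None):
    R=Ro.from_euler('x',th,degrees=True).as_matrix();p=np.array([0,0,39+h/2])
    return R,p-R@p+[0,c,-h]
def rows(cur,targets,n=4):
    Rc,pc=pose(*cur);out=[];a=cur
    for b in targets:
        for k in range(1,n+1):
            R,p=pose(*[x+(y-x)*k/n for x,y in zip(a,b)])
            t=np.degrees(Ro.from_matrix(Rc.T@R).as_rotvec());q=Rc.T@(p-pc)
            print([float(round(x,1)) for x in [*t,*q]])
        a=b
E
python3 - <<'E'
from rock import *
rows((0,7.4,0),[(8.6,8.2,-1.5)],3)
E
```

```text
[2.9, 0.0, 0.0, 0.0, 1.6, -0.2]
[5.7, 0.0, 0.0, 0.0, 3.3, -0.3]
[8.6, 0.0, 0.0, 0.0, 4.9, -0.3]
```

>>> step_arm(
  motion=[2.9,0,0,0,1.6,-0.2,255,5.7,0,0,0,3.3,-0.3,255,8.6,0,0,0,4.9,-0.3,255],
)

```text
time: 14.35
position: [595.4, 58.3, 68.0]
orientation: [0.822, 0.564, -0.042, -0.062]
contact_force: [3.9, -1.1, -7.0]
gripper_width: 23.7
```

```bash
python3 chk.py s9; python3 - <<'E'
from rock import *
rows((8.6,8.2,-1.5),[(-8.6,9.4,-1.5)],5)
E
```

```text
t 14.35 p [595.4  58.3  68. ] yaw -21.1 z [-0.14   0.054 -0.989] y [ 0.922 -0.356 -0.15 ] F [ 3.9 -1.1 -7. ] M [-0.42 -1.01  0.01] w 23.7
[542.4 543.9 537.8 537.1 521.7 520.5 517.3]
[-3.4, 0.0, 0.0, 0.0, -2.6, -0.2]
[-6.9, 0.0, 0.0, 0.0, -5.2, -0.2]
[-10.3, 0.0, 0.0, 0.0, -7.8, -0.0]
[-13.8, 0.0, 0.0, 0.0, -10.4, 0.3]
[-17.2, 0.0, 0.0, 0.0, -13.0, 0.8]
```

```bash
python3 - <<'E'
from rock import *
rows((8.6,8.2,-1.5),[(-8.6,9.4,-.3)],5)
E
```

```text
[-3.4, 0.0, 0.0, 0.0, -2.4, -0.2]
[-6.9, 0.0, 0.0, 0.0, -4.8, -0.2]
[-10.3, 0.0, 0.0, 0.0, -7.1, -0.1]
[-13.8, 0.0, 0.0, 0.0, -9.5, 0.2]
[-17.2, 0.0, 0.0, 0.0, -11.8, 0.6]
```

>>> step_arm(
  motion=[-3.4,0,0,0,-2.4,-0.2,255,-6.9,0,0,0,-4.8,-0.2,255,-10.3,0,0,0,-7.1,-0.1,255,-13.8,0,0,0,-9.5,0.2,255,-17.2,0,0,0,-11.8,0.6,255],
)

```text
time: 15.02
position: [583.0, 63.1, 69.0]
orientation: [0.822, 0.564, 0.042, 0.062]
contact_force: [0.6, -0.0, -6.0]
gripper_width: 23.9
```

```bash
python3 chk.py s10; python3 - <<'E'
from rock import *
rows((-8.6,9.4,-.3),[(8.6,10.8,-.3)],5)
E
```

```text
t 15.03 p [583.   63.1  69. ] yaw -21.1 z [ 0.139 -0.054 -0.989] y [ 0.923 -0.356  0.149] F [ 0.6 -0.  -6. ] M [0.1  0.46 0.  ] w 23.9
[542.2 543.9 537.7 536.9 522.8 520.4 517.5]
[3.4, 0.0, 0.0, 0.0, 2.7, -0.2]
[6.9, 0.0, 0.0, 0.0, 5.3, -0.2]
[10.3, 0.0, 0.0, 0.0, 8.0, -0.1]
[13.8, 0.0, 0.0, 0.0, 10.6, 0.2]
[17.2, 0.0, 0.0, 0.0, 13.2, 0.6]
```

Forces are low and the holder isn't moving, so I'll keep going.

>>> step_arm(
  motion=[3.4,0,0,0,2.7,-0.2,255,6.9,0,0,0,5.3,-0.2,255,10.3,0,0,0,8,-0.1,255,13.8,0,0,0,10.6,0.2,255,17.2,0,0,0,13.2,0.6,255],
)

```text
time: 15.7
position: [596.0, 58.1, 70.4]
orientation: [0.822, 0.564, -0.043, -0.063]
contact_force: [-0.4, -0.2, -8.0]
gripper_width: 24.1
```

```bash
python3 chk.py s11; python3 - <<'E'
from rock import *
rows((8.6,10.8,-.3),[(-8.6,12.2,-.3)],5)
E
```

```text
t 15.7 p [596.   58.1  70.4] yaw -21.1 z [-0.143  0.055 -0.988] y [ 0.922 -0.355 -0.153] F [-0.4 -0.2 -8. ] M [-0.31 -0.28  0.02] w 24.1
[542.5 542.7 537.1 537.7 521.4 520.4 517.1]
[-3.4, 0.0, 0.0, 0.0, -2.7, -0.2]
[-6.9, 0.0, 0.0, 0.0, -5.4, -0.2]
[-10.3, 0.0, 0.0, 0.0, -8.1, -0.1]
[-13.8, 0.0, 0.0, 0.0, -10.8, 0.2]
[-17.2, 0.0, 0.0, 0.0, -13.4, 0.6]
```

>>> step_arm(
  motion=[-3.4,0,0,0,-2.7,-0.2,255,-6.9,0,0,0,-5.4,-0.2,255,-10.3,0,0,0,-8.1,-0.1,255,-13.8,0,0,0,-10.8,0.2,255,-17.2,0,0,0,-13.4,0.6,255],
)

```text
time: 16.38
position: [583.4, 63.0, 72.2]
orientation: [0.822, 0.564, 0.043, 0.062]
contact_force: [1.0, -0.2, -6.3]
gripper_width: 23.6
```

```bash
python3 chk.py s12; python3 - <<'E'
from rock import *
rows((-8.6,12.2,-.3),[(8.6,13.6,-.3)],5)
E
```

```text
t 16.38 p [583.4  63.   72.2] yaw -21.1 z [ 0.141 -0.054 -0.989] y [ 0.922 -0.356  0.151] F [ 1.  -0.2 -6.3] M [-0.   0.2  0. ] w 23.6
[542.4 542.7 536.9 537.6 524.4 520.5 517. ]
[3.4, 0.0, 0.0, 0.0, 2.7, -0.2]
[6.9, 0.0, 0.0, 0.0, 5.5, -0.2]
[10.3, 0.0, 0.0, 0.0, 8.2, -0.1]
[13.8, 0.0, 0.0, 0.0, 10.9, 0.2]
[17.2, 0.0, 0.0, 0.0, 13.6, 0.7]
```

>>> step_arm(
  motion=[3.4,0,0,0,2.7,-0.2,255,6.9,0,0,0,5.5,-0.2,255,10.3,0,0,0,8.2,-0.1,255,13.8,0,0,0,10.9,0.2,255,17.2,0,0,0,13.6,0.7,255],
)

```text
time: 17.05
position: [596.3, 58.2, 74.0]
orientation: [0.822, 0.564, -0.043, -0.063]
contact_force: [-2.3, 0.4, -0.4]
gripper_width: 23.9
```

```bash
python3 chk.py s13; python3 - <<'E'
from rock import *
rows((8.6,13.6,-.3),[(-8.6,15,-.3)],5)
E
```

```text
t 17.05 p [596.3  58.2  74. ] yaw -21.1 z [-0.143  0.055 -0.988] y [ 0.922 -0.355 -0.153] F [-2.3  0.4 -0.4] M [0.05 0.36 0.04] w 23.9
[543.2 540.  537.1 538.7 520.4 517.6 517. ]
[-3.4, 0.0, 0.0, 0.0, -2.8, -0.2]
[-6.9, 0.0, 0.0, 0.0, -5.6, -0.2]
[-10.3, 0.0, 0.0, 0.0, -8.3, -0.1]
[-13.8, 0.0, 0.0, 0.0, -11.1, 0.2]
[-17.2, 0.0, 0.0, 0.0, -13.9, 0.7]
```

>>> step_arm(
  motion=[-3.4,0,0,0,-2.8,-0.2,255,-6.9,0,0,0,-5.6,-0.2,255,-10.3,0,0,0,-8.3,-0.1,255,-13.8,0,0,0,-11.1,0.2,255,-17.2,0,0,0,-13.9,0.7,255],
)

```text
time: 17.73
position: [583.7, 63.1, 75.7]
orientation: [0.822, 0.564, 0.044, 0.063]
contact_force: [-0.4, -0.8, 0.2]
gripper_width: 23.9
```

```bash
python3 chk.py s14; python3 - <<'E'
from rock import *
rows((-8.6,15,-.3),[(8.6,16.8,-.3)],5)
E
```

```text
t 17.73 p [583.7  63.1  75.7] yaw -21.1 z [ 0.143 -0.054 -0.988] y [ 0.922 -0.355  0.153] F [-0.4 -0.8  0.2] M [-0.16  0.22 -0.06] w 23.9
[543.8 537.7 536.9 538.3 521.7 517.3 518.5]
[3.4, 0.0, 0.0, 0.0, 2.8, -0.3]
[6.9, 0.0, 0.0, 0.0, 5.7, -0.4]
[10.3, 0.0, 0.0, 0.0, 8.5, -0.3]
[13.8, 0.0, 0.0, 0.0, 11.3, -0.1]
[17.2, 0.0, 0.0, 0.0, 14.2, 0.3]
```

View pics/s14.png

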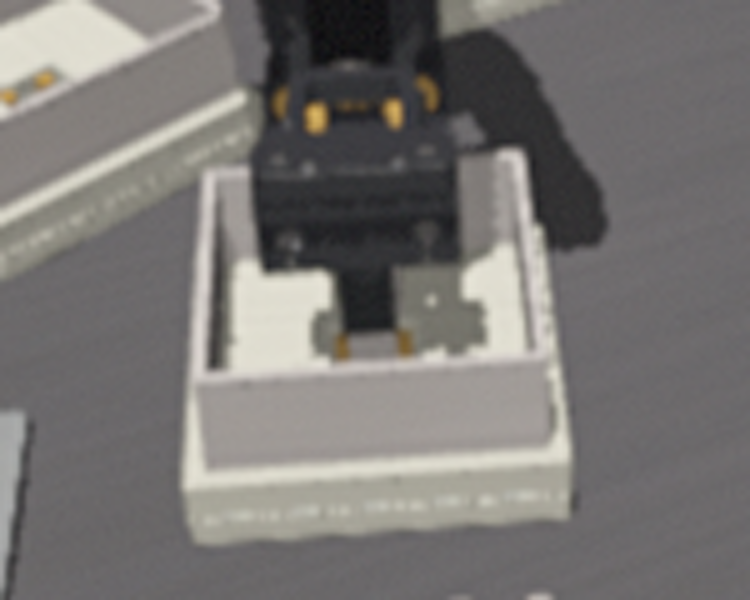

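>>> step_arm(
  motion=[3.4,0,0,0,2.8,-0.3,255,6.9,0,0,0,5.7,-0.4,255,10.3,0,0,0,8.5,-0.3,255,13.8,0,0,0,11.3,-0.1,255,17.2,0,0,0,14.2,0.3,255],
)

```text
time: 18.4
position: [597.0, 57.9, 77.2]
orientation: [0.822, 0.564, -0.043, -0.063]
contact_force: [-0.1, 0.3, -0.7]
gripper_width: 23.8
```

```bash
python3 chk.py s15; python3 - <<'E'
from rock import *
rows((8.6,16.8,-.3),[(0,18.2,-1)],3)
E
```

```text
t 18.4 p [597.   57.9  77.2] yaw -21.1 z [-0.141  0.055 -0.988] y [ 0.922 -0.355 -0.151] F [-0.1  0.3 -0.7] M [-0.09 -0.05  0.02] w 23.8
[543.6 537.8 537.1 538.3 517.1 517.3 518.5]
[-2.9, 0.0, 0.0, 0.0, -2.6, -0.4]
[-5.7, 0.0, 0.0, 0.0, -5.3, -0.6]
[-8.6, 0.0, 0.0, 0.0, -8.0, -0.7]
```

>>> step_arm(
  motion=[-2.9,0,0,0,-2.6,-0.4,255,-5.7,0,0,0,-5.3,-0.6,255,-8.6,0,0,0,-8,-0.7,255,-8.6,0,0,0,-8,-0.7,255],
)

```text
time: 18.95
position: [589.1, 61.1, 79.2]
orientation: [0.824, 0.566, 0.0, -0.0]
contact_force: [-0.1, 0.8, -2.1]
gripper_width: 23.7
```

```bash
python3 chk.py s16; python3 - <<'E'
from h import *
from station import r
s=r.get_state();print(rel(s,[590,60.5,95],Rt(-21)))
E
```

```text
t 18.95 p [589.1  61.1  79.2] yaw -21.1 z [ 0.  0. -1.] y [ 0.933 -0.359  0.   ] F [-0.1  0.8 -2.1] M [-0.01  0.07 -0.01] w 23.7
[543.7 537.6 536.9 538.3 521.6 517.4 518.5]
(array([-0. , -0. , -0.1]), array([ -0.1,   0.7, -15.8]))
```

>>> step_arm(
  motion=[0,0,0,0,0,-2,255,0,0,0,0,0,-5,255,0,0,0,0,0,-9,255,0,0,0,0,0,-13,255,0,0,0,0,0,-16,255,0,0,0,0,0,-16,255,0,0,0,0,0,-16,255],
)

```text
time: 19.88
position: [589.3, 60.7, 94.7]
orientation: [0.825, 0.566, -0.0, -0.0]
contact_force: [1.7, -1.3, -1.8]
gripper_width: 23.4
```

```bash
python3 chk.py s17; python3 - <<'E'
from h import *
from station import r,cams
z=np.load("pics/s17.npz");cv2.imwrite("pics/scene17.png",z["p"][:,:,::-1])
p,d=cams.camera("wrist");cv2.imwrite("pics/w17.png",p[:,:,::-1])
p,d=cams.camera("top");cv2.imwrite("pics/top17.png",p[:,:,::-1]);np.savez("pics/top17.npz",p=p,d=d)
E
```

```text
t 19.88 p [589.3  60.7  94.7] yaw -21.1 z [-0.  0. -1.] y [ 0.933 -0.36  -0.   ] F [ 1.7 -1.3 -1.8] M [-0.05  0.06 -0.04] w 23.4
[543.8 537.4 537.  538.3 521.6 517.2 518.4]
```

View pics/s17.png

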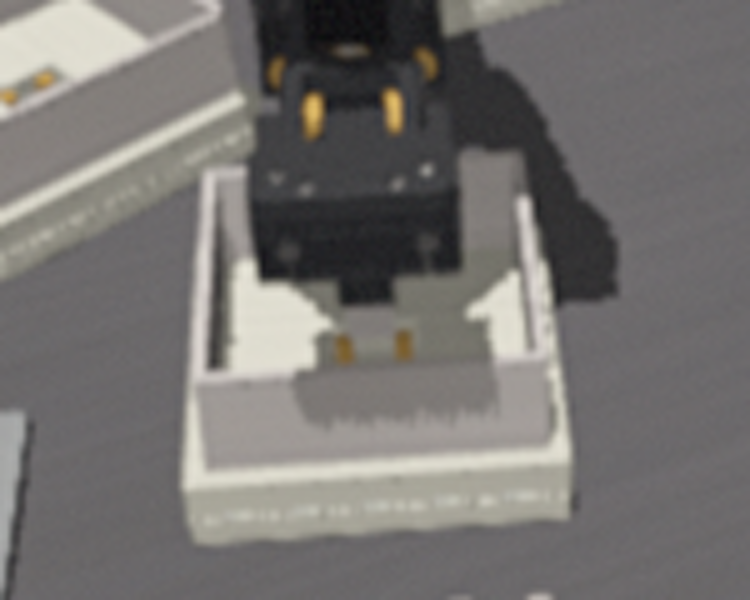

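View pics/w17.png

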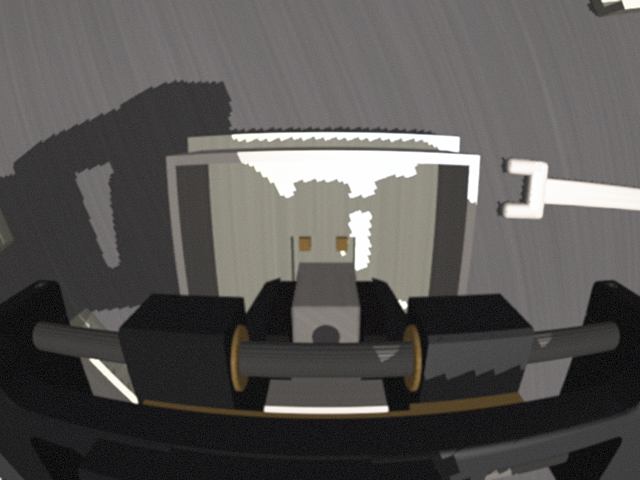

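View pics/scene17.png

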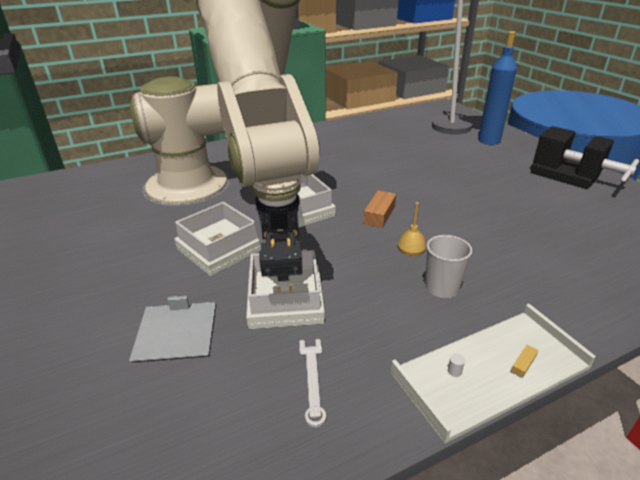

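View pics/top17.png

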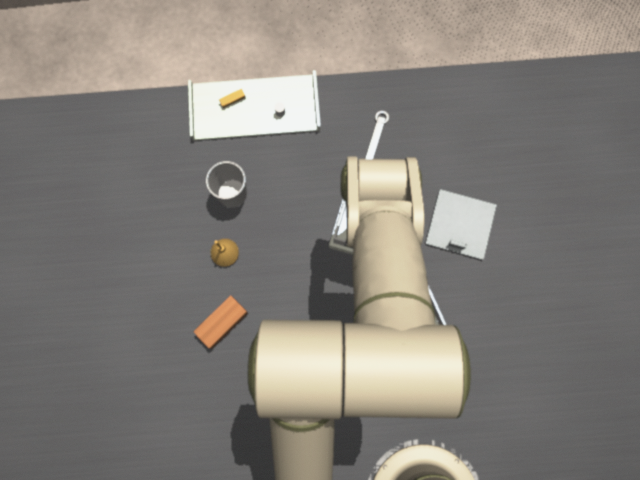

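```bash
python3 - <<'E'
from h import *
from station import r,cams
c=cams.calibration("wrist");s=r.get_state()
a,b=fray((305,243),c,30),fray((342,243),c,30);m=(a+b)/2;print(a,b,"along x rel. TCP",(m-s["position"])[:2]@[.934,-.358])
a,b=fray((172,158),c,74),fray((478,158),c,74);print("rim",a,b,"mid rel TCP",((a+b)/2-s["position"])[:2]@[.934,-.358],np.degrees(np.arctan2(b[1]-a[1],b[0]-a[0])))
bl=fray((326,333),c,122-.0-14+0);print("hole at top z~101",fray((326,333),c,101))
z=np.load("pics/s17.npz");W=world(z["d"],cams.calibration("scene"))
for v in range(278,294): print(v,W[v,284].round(0),z["p"][v,284])
E
```

```text
[584.19152465  77.06333903  30.        ] [602.32350077  70.07834202  30.        ] along x rel. TCP -0.9489767436772595
rim [554.04415744 141.28876226  74.        ] [669.33703626  96.82173915  74.        ] mid rel TCP -0.015895001646705324 -21.09100393723798
hole at top z~101 [590.09620181  61.81846077 101.        ]
278 [613.  54.  80.] [38 39 39]
279 [612.  55.  77.] [38 38 40]
280 [611.  55.  74.] [57 56 55]
281 [611.  55.  71.] [99 95 93]
282 [602.  58.  61.] [124 120 117]
283 [603.  57.  60.] [127 123 119]
284 [601.  58.  55.] [126 122 119]
285 [600.  58.  52.] [128 123 120]
286 [600.  58.  50.] [128 123 120]
287 [599.  58.  47.] [131 127 122]
288 [571.  68.  19.] [134 132 122]
289 [571.  68.  16.] [132 130 121]
290 [572.  67.  14.] [124 123 114]
291 [576.  66.  16.] [116 115 106]
292 [576.  66.  14.] [112 109 104]
293 [642.  42.  72.] [114 111 107]
```

>>> step_arm(
  motion=[0,0,0,0,0,0,255,0,0,0,0,0,0,255,0,0,0,0,0,0,255,0,0,0,0,0,0,255],
)

```text
time: 20.52
position: [589.4, 60.7, 94.8]
orientation: [0.825, 0.566, 0.0, 0.0]
contact_force: [1.2, 0.4, -1.7]
gripper_width: 23.7
```

```bash
python3 chk.py s18; python3 - <<'E'
from h import *
from station import r,cams
c=cams.calibration("scene");v,u=np.mgrid[:480,:640]
W0=world(np.load("pics/scene0.npz")["d"],c);W=world(np.load("pics/s18.npz")["d"],c)
m=(u>145)&(u<205)&(v>312)&(v<350);print("lid z",np.percentile(W[m][:,2],[5,50,95]))
D=abs(W0-W).max(-1)
for n,(a,b) in dict(tin=(446,265),oil=(412,240),timber=(379,208),wrench=(313,380)).items(): print(n,np.median(D[b-12:b+12,a-8:a+8]))
r.job_done()
E
```

```text
t 20.52 p [589.4  60.7  94.8] yaw -21.1 z [ 0. -0. -1.] y [ 0.933 -0.36   0.   ] F [ 1.2  0.4 -1.7] M [-0.11  0.13 -0.04] w 23.7
[543.7 537.5 536.9 538.3 521.7 517.3 518.5]
lid z [ 7.57914511  9.25583114 10.96879882]
tin 0.920807528309112
oil 1.2012984036832108
timber 1.4486480157148662
wrench 0.9364418253419777
the job is handed in; nothing more can be done
```

I took the lid off the farthest holder by its tab and laid it flat, tab up, on the bare bench to the holder's right. I then rocked the block out of its pocket in ±0.15 rad swings of about 1–2 mm rise each. I handed the job in at 20.5 s, still holding the block upright over its pocket.

- **Block:** its foot is at about z = 47 mm, roughly 17 mm above the base top, so I took "a finger's width" as clearance from the base rather than from the rim. It is centred within about 1 mm of the pocket along x and steady, with only about 1.7 N of load, roughly its own weight.
- **Lid:** its top face measures about 9 mm above the bench, where 10 mm is expected.
- **Other things:** the tin, oil can, timber and wrench show no movement beyond depth noise (under 1.5 mm).
- **Holder:** midway through the rocking, its bottom edge shifted by up to about 1 pixel (a few mm), while the block was pushing sideways at about 4 N. I read this as a small slide towards the robot, since it stayed after the pull came off. I then changed the rocking centre and there was little further movement. Later pictures show no visible tilt, but one picture from a single camera could not rule out a small tip at that moment.
- **Disagreement between checks:** the camera views differed by up to about 3 mm on where the block stood before I gripped it. I used a point in between, and the grip closed cleanly.

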